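# Shut the drawers and the socket case

## Task

Tidy the bench: with your fingertips push the orange drawer and the blue drawer fully home, and press the lid of the green socket case all the way shut. Leave the white drawer out as it is, since it is still in use. Pick nothing up, do not pull the drawers or the lid further open, do not shove the case about, and leave everything else on the bench where it stands.

Things in the scene. Friction and masses are not known exactly. Their poses are not given: they have to be found in the camera images.
- rack: plywood base board 170 (x) by 312 (y) by 12 mm, fixed to the bench, origin at the centre of its underside. On it stand three equal wooden one-drawer units side by side in any order, 102 mm apart, each 150 deep, 98 wide, 75 mm high (tops 87 mm above the bench). The drawers slide out along its -x; a shut drawer's face stands 12 mm proud of its unit
- orange_front (a point): centre of the outer face of the orange drawer's front, moving with it. The face is flat, 94 wide (y) by 68 mm tall (z: upper edge 34 mm above this point); x points into the cabinet, the closing direction. A steel finger pull 44 mm wide, 8 mm thick sticks out 14 mm, its top 14 mm below this point; above it the face is bare.
- blue_front (a point): centre of the outer face of the blue drawer's front, moving with it. The face is flat, 94 wide (y) by 68 mm tall (z: upper edge 34 mm above this point); x points into the cabinet, the closing direction. A steel finger pull 44 mm wide, 8 mm thick sticks out 14 mm, its top 14 mm below this point; above it the face is bare.
- white_front (a point): centre of the outer face of the white drawer's front, moving with it. The face is flat, 94 wide (y) by 68 mm tall (z: upper edge 34 mm above this point); x points into the cabinet, the closing direction. A steel finger pull 44 mm wide, 8 mm thick sticks out 14 mm, its top 14 mm below this point; above it the face is bare. Stays as it is.
- orange_drawer (a joint): how far the orange drawer is out, m: 0 = fully home against its stop, up to 0.12 = fully out; slides level with about 1.5 N friction and stays where it is left
- blue_drawer (a joint): how far the blue drawer is out, m: 0 = fully home against its stop, up to 0.12 = fully out; slides level with about 1.5 N friction and stays where it is left
- white_drawer (a joint): how far the white drawer is out, m: 0 = fully home against its stop, up to 0.12 = fully out; slides level with about 1.5 N friction and stays where it is left
- case: green steel socket case standing loose on the bench, about 1.6 kg, 140 (x) by 200 (y) mm, 50 mm high without the lid; origin at the centre of its underside, z up; the hinge runs along its +x side, the opening edge is on its -x side, which faces the robot
- lid_hinge (a point): middle of the lid's hinge line, 70 mm along case +x and 50 mm above its underside; its axes are the lid's: y along the hinge, -x along the lid towards its free edge, z out of the lid's outer face
- lid_edge (a point): middle of the lid's free edge, on its outer face, 142 mm along the lid from the hinge and 12 mm out; the lid is a flat plate 142 by 200 by 12 mm, so when shut its top is 62 mm above the bench
- case_lid (a joint): how far the lid is open, rad: 0 = shut flat, grows as the free edge rises, stop at 1.3; a stiff hinge (0.25 N m friction) holds it at any angle, so pressing down on its outer face near the free edge takes a few newtons
- spray_can: red spray can standing, 64 mm wide, 190 mm tall; origin at the centre of its underside; leave it alone
- mug: blue mug standing, 80 mm wide, 90 mm tall; origin at the centre of its underside; leave it alone
- jar: glass jar with brass cap, 68 mm wide, 100 mm tall; origin at the centre of its underside; leave it alone
- tape: yellow roll of tape lying flat, 100 mm wide, 25 mm high; origin at the centre of its underside; leave it alone
- screwdriver: red-handled screwdriver lying on the bench, under 35 mm high; it lies along its x axis; leave it alone
- wrench: steel wrench lying flat on the bench; it lies along its x axis; leave it alone
Mind the look-alikes: they are no part of the job. Several things have the shape of the case; the one meant has the colours described above.

How it is judged:
By the outcome, as a careful person would: the job done as asked, in the order asked, and still so for the second after the job is handed in, with the robot touching nothing.
It also fails if it takes over 58 s, if anything falls off the work surface, if the arm or the gripper's body presses on something with over 40 N, if the wrist force passes 120 N, or if a joint passes its speed limit or range.

## Robot

A 6-joint arm with a two-finger parallel gripper is mounted at the origin on the work surface. World frame = base frame: x ahead of the robot, y to its left, z up, the work surface at z = 0. Lengths are in m, angles in rad, forces in N, time in s.
With the tool pointing down it reaches from about 0.35 to 0.975 m from the base axis. Payload 17.4 kg.
Tool frame: the origin (TCP) lies at the very end of the fingers, on their centre line; the grasp point (between the pads) lies 19 mm behind it; y points along the fingers, x is the direction in which the jaws open and shut, and the axes are right-handed (so a half turn about y gives the same grasp; the last joint's range is limited). The gripper opens to 85 mm and grips with 20 to 120 N. Pads are 22 mm wide; open, the fingers measure 114 mm over their backs; the gripper's body (76 mm by 85 mm) begins 54 mm behind the grasp point. The pads swing forward as they close: fully open they stand 13 mm farther back than shut.
Start: joints at [1.293, 0.116, 1.442, -0, 1.584, -0.038], TCP at [0.16, 0.656, 0.231] pointing down, gripper open.
Joint ranges: [-2.83, 2.83], [-0.83, 2.19], [0.07, 2.5], [-1.14, 4.28], [0.01, 3], [-2.97, 2.97]. Speed limits (rad/s): [1.89, 1.89, 2.22, 3.14, 3.14, 3.14].

## Interface

Orientations are given as [roll, pitch, yaw] about the fixed x, y, z axes, in that order (R = Rz(yaw) Ry(pitch) Rx(roll)).
In Python, from station import env gives the robot as it stands. The module is installed in compiled form; this text tells all that it offers.
- The arm moves only by the tool step_arm, never from a script. Its argument "series" is a list of rows, each an object with "hand": the finger opening in m, from 0 to 0.0854; "xyz": the shift along the world's x, y, z in m, a list of three; "dr": the turn, a rotation vector about the world's x, y, z in degrees, a list of three. A call has 1 to 8 rows; each row shifts and turns the commanded pose from where the row before left it; what a row does not reach is not made up. A row lasts 1/8 s, in which the tool goes at most 62.5 mm and 10.7 degrees, less where a joint would pass 70% of its speed; a pose out of reach is approached as far as the arm can. A call is refused whole if a number of a shift passes 0.0625 or a number of a turn 10.7, either way. A call with a gripper value outside its range is refused whole. The fingers move at their own pace and stop on an object; "newtons" is the grip in N (left out, the last holds). Time passes only in rows, so rows that do not move let the fingers close. It gives the time, the measured TCP pose, the force and the opening at its end, in the units of the state.
- env.read_state(): the state, without advancing time (a new reading comes with each control period).
- env.grab_frame(name): name is "scene" or "side" or "wrist"; returns (picture, depth): 480x640x3 uint8, red, green, blue; 480x640 float32, m along the optical axis (not along the pixel's ray), 0 where there is no reading.
- env.get_calibration(name): a dict with "K" (3x3 intrinsics, pixels), "rvec" (rotation vector, rad) and "tvec" (3), from world to camera coordinates, as OpenCV has them. Camera axes: x right, y down, z forward; pixel columns grow to the right and rows downward; lengths in m; the calibration is good to about 2 mm. A picture is of the moment at which its call begins: read the wrist's pose just before it. get_calibration takes no time and is no camera call; for the wrist camera it gives the pose at the moment of the call.
- env.close_job(): hands the job in, once; it reports no verdict.
The state is a dict: "clock": time; "q": joint angles; "qd": joint speeds; "effort": joint torques, N m; "tool_pos": TCP position; "tool_rot": TCP orientation; "force": force on the tool from outside, world axes, zero at the start; "ft_torque": the same for the moment, N m; "finger_gap": finger opening in m.
Only numpy, scipy, OpenCV 4.12 (cv2) and the standard library are available. Lean on these libraries where they do the work, as an engineer would, in place of code of your own. Each camera call takes 0.05 s, during which the arm holds its last target. There are 200 camera calls.

## Working session

There is one attempt and no reset: what is moved stays moved. The work goes in short steps, Python scripts to look and compute and a tool call to move; the robot and the scene stay as the last step left them, time stands still between calls to the robot, and variables do not carry over. Pictures are saved under pics/ and viewed, about 8 in all and at most 12, crops included, and the job is handed in when it is done.

Besides the shell and the picture viewer there is one more tool, called after ">>>" in YAML: its name, and indented under it one key for each argument. step_arm: Moves the arm, as the interface text tells. Its arguments: {"type":"object","properties":{"series":{"type":"array","items":{"type":"object","properties":{"hand":{"type":"number"},"xyz":{"type":"array","items":{"type":"number"}},"dr":{"type":"array","items":{"type":"number"}}}}},"newtons":{"type":"number"}},"required":["series"]}

```bash
mkdir -p pics
cat > h.py <<'E'
import numpy as np, cv2
from station import env
def save(name, tag):
    im,d=env.grab_frame(name); c=env.get_calibration(name)
    np.savez(f'{tag}.npz',im=im,d=d,K=c['K'],r=c['rvec'],t=c['tvec'])
    cv2.imwrite(f'pics/{tag}.png',im[:,:,::-1]); return im,d
def load(tag): return np.load(f'{tag}.npz')
def cloud(f):
    K=f['K'];R=cv2.Rodrigues(f['r'])[0];d=f['d']
    v,u=np.mgrid[:480,:640]
    P=np.stack([(u-K[0,2])/K[0,0]*d,(v-K[1,2])/K[1,1]*d,d],-1)
    return (P-f['t'].ravel())@R   # world points, R^T(p-t)
E
python3 - <<'E'
from h import *
for n in ('scene','side'):
    save(n,n+'0'); f=load(n+'0'); R=cv2.Rodrigues(f['r'])[0]; print(n,-R.T@f['t'].ravel(), R[2])
print(env.read_state())
E
```

```text
scene [ 1.17343506 -0.49933884  0.94414661] [-0.57146403  0.35592003 -0.73942532]
side [-0.19985889 -0.91013577  0.72126957] [ 0.5690436   0.65201152 -0.50106921]
{'clock': 0.1, 'q': array([ 1.29318180e+00,  1.16468791e-01,  1.44218075e+00,  3.42207641e-05,
        1.58401077e+00, -3.77848806e-02]), 'qd': array([ 0.00218463, -0.00014723, -0.00108088, -0.00235805, -0.00083571,
        0.00171928]), 'effort': array([ 2.16609595e-03, -7.33684516e+01, -6.33789825e+01,  2.62491426e-06,
        5.40181398e-03,  1.01541048e-05]), 'tool_pos': array([0.16028165, 0.65552503, 0.23062625]), 'tool_rot': array([-1.57072180e+00,  1.06560167e-03,  1.33096715e+00]), 'force': array([ 0.41221346,  0.05165165, -0.0023379 ]), 'ft_torque': array([ 0.01258087, -0.01908807,  0.01020796]), 'finger_gap': 0.08589618137040614}
```

View pics/scene0.png

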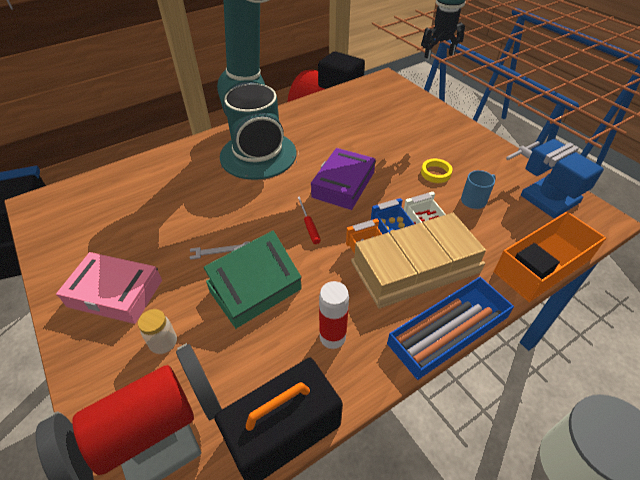

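View pics/side0.png

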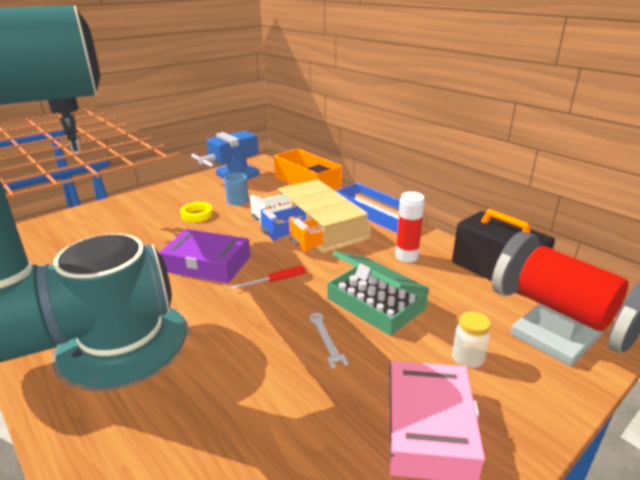

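The scene view shows the green case at (253,278), with pink (108,285) and purple (343,177) look-alikes. The rack tops are at (418,255), with the orange front at (365,232), blue at (388,210) and white at (425,205). The orange bin at (550,258) and the blue tray at (450,325) are not part of the job. The side view shows the green lid partly open at (378,285).

Run:
```python
from h import *
ims=[]
for n in ('scene0','side0'):
    f=load(n); P=cloud(f); hsv=cv2.cvtColor(f['im'],cv2.COLOR_RGB2HSV); z=P[...,2]
    H,S,V=[hsv[...,i].astype(int) for i in range(3)]
    ok=f['d']>0
    roi=np.zeros(z.shape,bool)
    if n=='scene0': roi[190:310,335:490]=1
    else: roi[170:255,245:375]=1
    def rect(m):
        r=cv2.minAreaRect(P[m][:,:2].astype(np.float32)); return np.round(r[0],4),np.round(r[1],4),round(r[2],2),np.round(cv2.boxPoints(r),3).tolist(),m.sum()
    m=ok&roi&(abs(z-.087)<.006)&(S<150)&(H>10)&(H<30)
    m=cv2.erode(m.astype(np.uint8),np.ones((3,3)))>0
    print(n,'tops',np.median(z[m]),rect(m))
    for c,mm in (('orange',(H>5)&(H<20)&(S>200)&(V>150)),('blue',(H>105)&(H<125)&(S>150))):
        m=ok&roi&mm&(z>.02)&(z<.1); 
        print(c,m.sum(),'z',np.percentile(z[m],[1,50,99]),'x',np.percentile(P[m][:,0],[1,10,50,90,99]),'y',np.percentile(P[m][:,1],[1,50,99]))
        t=m&(z>.068); print('  top',rect(t) if t.sum()>8 else t.sum())
    g=ok&(H>60)&(H<85)&(S>120)&(V>40)&(z>.008)&(z<.3)&(P[...,0]>.3)
    nl,lab,st,_=cv2.connectedComponentsWithStats(g.astype(np.uint8)); k=1+st[1:,4].argmax(); g=lab==k
    print('green',st[k],'z',np.percentile(z[g],[1,25,50,75,99]),rect(g))
    if n=='scene0':
        # plane fit on the lid
        q=P[g&(z>.055)]
        for _ in range(4):
            c=q.mean(0); nrm=np.linalg.svd(q-c,full_matrices=False)[2][2]; nrm*=np.sign(nrm[2]); q=q[abs((q-c)@nrm)<.005]
        print('lid n',nrm,'tilt',np.arccos(nrm[2]),'c',c,len(q))
        L=g&(abs((P-c)@nrm)<.004); ys=rect(L); print(ys)
        for p in ys[3]: print(p, c[2]-((np.array(p)-c[:2])@nrm[:2])/nrm[2])
a=cv2.imread('pics/scene0.png')[180:340,190:500]; b=cv2.imread('pics/side0.png')[170:340,230:440]
a=cv2.resize(a,(775,400),interpolation=3)
cv2.imwrite('pics/crop1.png',a); cv2.imwrite('pics/crop2.png',cv2.resize(b,None,fx=3,fy=3,interpolation=3))
```

```text
scene0 tops 0.08784826277901717 (array([0.6912, 0.1242]), array([0.2992, 0.148 ]), 78.56, [[0.5889999866485596, -0.00800000037997961], [0.734000027179718, -0.03700000047683716], [0.7929999828338623, 0.25600001215934753], [0.6480000019073486, 0.28600001335144043]], np.int64(4553))
orange 152 z [0.02386412 0.06584111 0.08742739] x [0.52799005 0.533552   0.54965844 0.56755863 0.58168411] y [0.00389066 0.01405643 0.09392543]
  top (array([0.543, 0.047]), array([0.0442, 0.0957]), 9.73, [[0.5130000114440918, 0.09000000357627869], [0.5289999842643738, -0.004000000189989805], [0.5730000138282776, 0.004000000189989805], [0.5569999814033508, 0.09799999743700027]], np.int64(50))
blue 1040 z [0.02072096 0.04520704 0.0852386 ] x [0.50227439 0.51628474 0.56347889 0.83806313 0.86848155] y [0.04456148 0.15934247 0.20933208]
  top (array([0.5386, 0.156 ]), array([0.0889, 0.066 ]), 83.98, [[0.5009999871253967, 0.11500000208616257], [0.5669999718666077, 0.1080000028014183], [0.5759999752044678, 0.19699999690055847], [0.5099999904632568, 0.20399999618530273]], np.int64(79))
green [204 261  32  66 132] z
[... 1402 characters left out ...]
999952316284, 0.0689999982714653], [0.5820000171661377, -0.05299999937415123], [0.9390000104904175, 0.2939999997615814], [0.8199999928474426, 0.41600000858306885]], np.int64(306))
blue 519 z [0.02131666 0.04326909 0.08229445] x [0.49686616 0.50063753 0.53763207 0.9340272  0.93876977] y [0.02153086 0.12341884 0.20748963]
  top (array([0.5045, 0.1484]), array([0.0772, 0.0065]), 81.89, [[0.4959999918937683, 0.11100000143051147], [0.5019999742507935, 0.10999999940395355], [0.5130000114440918, 0.1860000044107437], [0.5070000290870667, 0.18700000643730164]], np.int64(48))Traceback (most recent call last):
  File "<stdin>", line 20, in <module>
ValueError: attempt to get argmax of an empty sequence
```

Run:
```python
from h import *
C=np.array([.6885,.122]); a=np.deg2rad(-11.3); ux=np.array([np.cos(a),np.sin(a)]); uy=np.array([-ux[1],ux[0]])
for n in ('scene0','side0'):
    f=load(n); P=cloud(f); hsv=cv2.cvtColor(f['im'],cv2.COLOR_RGB2HSV); z=P[...,2]
    H,S,V=[hsv[...,i].astype(int) for i in range(3)]; ok=f['d']>0
    rx=(P[...,:2]-C)@ux; ry=(P[...,:2]-C)@uy
    for c,y0,mm in (('orange',-.102,(H>5)&(H<20)&(S>180)&(V>120)),('blue',0,(H>105)&(H<125)&(S>120)),('white',.102,(S<50)&(V>120))):
        m=ok&mm&(abs(ry-y0)<.05)&(rx>-.24)&(rx<-.08)&(z>.03)&(z<.095)
        print(n,c,m.sum(),'rx',np.percentile(rx[m],[2,10,50]).round(4),'zmax',np.percentile(z[m],98).round(4),'ry',np.percentile(ry[m],[2,98]).round(4))
    px=(253,278) if n=='scene0' else (395,312)
    print(hsv[px[1]-3:px[1]+3:3,px[0]-3:px[0]+3:3].tolist(), P[px[1],px[0]])
    h0=np.median(H[px[1]-4:px[1]+4,px[0]-4:px[0]+4])
    g=ok&(abs(H-h0)<8)&(S>90)&(z>.006)&(z<.25)&(abs(P[...,0]-P[px[1],px[0],0])<.2)&(abs(P[...,1]-P[px[1],px[0],1])<.2)
    nl,lab,st,_=cv2.connectedComponentsWithStats(g.astype(np.uint8)); g=lab==lab[px[1],px[0]]
    def rect(m):
        r=cv2.minAreaRect(P[m][:,:2].astype(np.float32)); return np.round(r[0],4),np.round(r[1],4),round(r[2],2),np.round(cv2.boxPoints(r),3).tolist(),m.sum()
    print('green',g.sum(),'z',np.percentile(z[g],[1,25,50,75,99]))
    low=g&(z<.055); 
    if low.sum()>20: print(' low',rect(low))
    if n=='scene0':
        q=P[g&(z>.06)]
        for _ in range(5):
            c=np.median(q,0); nrm=np.linalg.svd(q-q.mean(0),full_matrices=False)[2][2]; nrm*=np.sign(nrm[2]); q=q[abs((q-q.mean(0))@nrm)<.005]
        c=q.mean(0); print('lid n',nrm,'tilt',np.arccos(nrm[2]),'yaw',np.degrees(np.arctan2(nrm[1],nrm[0])),'c',c,len(q))
        L=g&(abs((P-c)@nrm)<.005); r=rect(L); print(r)
        for p in r[3]: print(p, c[2]-((np.array(p)-c[:2])@nrm[:2])/nrm[2])
a=cv2.imread('pics/scene0.png')[180:340,190:500]; b=cv2.imread('pics/side0.png')[170:340,230:440]
cv2.imwrite('pics/crop2.png',np.hstack([cv2.resize(a,(465,300),interpolation=3),cv2.resize(b,(334,300),interpolation=3)]))
```

```text
scene0 orange 426 rx [-0.1342 -0.128  -0.123 ] zmax 0.0863 ry [-0.1445 -0.0556]
scene0 blue 527 rx [-0.182  -0.1761 -0.1713] zmax 0.0855 ry [-0.0419  0.0449]
scene0 white 597 rx [-0.1711 -0.1664 -0.1595] zmax 0.089 ry [0.06   0.1471]
[[[73, 118, 110], [74, 112, 114]], [[72, 106, 115], [75, 118, 110]]] [ 0.54512378 -0.28832749  0.09063005]
green 4824 z [0.00896285 0.06703723 0.0881791  0.11016384 0.13077177]
 low (array([ 0.5191, -0.2806]), array([0.1422, 0.1982]), 3.9, [[0.4410000145435333, -0.18700000643730164], [0.45500001311302185, -0.3840000033378601], [0.597000002861023, -0.375], [0.5830000042915344, -0.1770000010728836]], np.int64(805))
lid n [0.50167298 0.03072353 0.86451159] tilt 0.5266185135419402 yaw 3.5045389647508007 c [ 0.53324788 -0.2834482   0.09601613] 3920
(array([ 0.5317, -0.2795]), array([0.123 , 0.1984]), 3.69, [[0.46399998664855957, -0.18400000035762787], [0.47699999809265137, -0.38199999928474426], [0.5989999771118164, -0.375], [0.5870000123977661, -0.1770000010728836]], np.int64(3947))
[0.46399998664855957, -0.18400000035762787] 0.1326661848362081
[0.47699999809265137, -0.38199999928474426] 0.1321589660558987
[0.5989999771118164, -0.375] 0.06111404493471118
[0.5870000123977661, -0.1770000010728836] 0.061040940178294686
side0 orange 410 rx [-0.1384 -0.137  -0.1338] zmax 0.0808 ry [-0.1487 -0.062 ]
side0 blue 455 rx [-0.1875 -0.1864 -0.1691] zmax 0.0826 ry [-0.0469  0.0433]
side0 white 397 rx [-0.1802 -0.1754 -0.1615] zmax 0.0864 ry [0.0585 0.1469]
[[[3, 18, 139], [7, 47, 70]], [[3, 14, 221], [27, 28, 81]]] [ 0.50358771 -0.35579825  0.0254066 ]
green 306974 z [-0.74859321 -0.00167033  0.00213646  0.15396961  0.63928123]
 low (array([0.7857, 0.6735]), array([3.0652, 2.3028]), 89.9, [[-0.36800000071525574, -0.8569999933242798], [1.934000015258789, -0.8610000014305115], [1.940000057220459, 2.2039999961853027], [-0.3630000054836273, 2.2079999446868896]], np.int64(187880))
```

View pics/crop2.png

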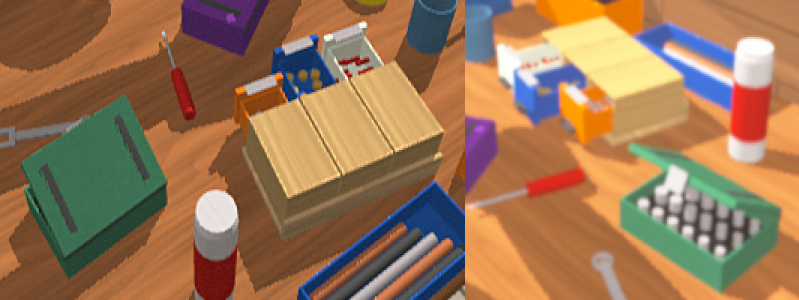

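The crop confirms the choices. The green case's lid is open about 0.53 rad, the orange drawer is out about 50 mm, blue about 100 mm, and white sits on the far side of blue. I'll shut the fingers and travel to a point in front of orange.

>>> step_arm:
  series:
    - {"hand": 0,"xyz": [0.02,-0.037,0],"dr": [0,0,2.4]}
    - {"hand": 0,"xyz": [0.02,-0.037,0]}
    - {"hand": 0,"xyz": [0.02,-0.037,0]}
    - {"hand": 0,"xyz": [0.02,-0.037,0]}
    - {"hand": 0,"xyz": [0.02,-0.037,0]}
    - {"hand": 0,"xyz": [0.02,-0.037,0]}
    - {"hand": 0,"xyz": [0.02,-0.037,0]}
    - {"hand": 0,"xyz": [0.02,-0.037,0]}
  newtons: 40

```text
$.series[1]: bad value
```

>>> step_arm:
  series:
    - {"hand": 0,"xyz": [0.02,-0.037,0]}
    - {"hand": 0,"xyz": [0.02,-0.037,0]}
    - {"hand": 0,"xyz": [0.02,-0.037,0]}
    - {"hand": 0,"xyz": [0.02,-0.037,0]}
    - {"hand": 0,"xyz": [0.02,-0.037,0]}
    - {"hand": 0,"xyz": [0.02,-0.037,0]}
    - {"hand": 0,"xyz": [0.02,-0.037,0]}
    - {"hand": 0,"xyz": [0,0,0]}

```text
$.series[0]: bad value
```

>>> step_arm:
  series:
    - {"hand": 0,"xyz": [0.02,-0.037,0],"dr": [0,0,2.4]}
    - {"hand": 0,"xyz": [0.02,-0.037,0],"dr": [0,0,0]}
    - {"hand": 0,"xyz": [0.02,-0.037,0],"dr": [0,0,0]}
    - {"hand": 0,"xyz": [0.02,-0.037,0],"dr": [0,0,0]}
    - {"hand": 0,"xyz": [0.02,-0.037,0],"dr": [0,0,0]}
    - {"hand": 0,"xyz": [0.02,-0.037,0],"dr": [0,0,0]}
    - {"hand": 0,"xyz": [0.02,-0.037,0],"dr": [0,0,0]}
    - {"hand": 0,"xyz": [0.02,-0.037,0],"dr": [0,0,0]}
  newtons: 40

```text
clock: 1.1
tool_pos: [0.3207, 0.3584, 0.2311]
tool_rot: [-1.571, 0.0, 1.373]
force: [0.0, 0.1, 0.6]
finger_gap: -0.0001
```

>>> step_arm:
  series:
    - {"hand": 0,"xyz": [0.02,-0.037,0],"dr": [0,0,0]}
    - {"hand": 0,"xyz": [0.02,-0.037,0],"dr": [0,0,0]}
    - {"hand": 0,"xyz": [0.02,-0.037,0],"dr": [0,0,0]}
    - {"hand": 0,"xyz": [0.02,-0.037,0],"dr": [0,0,0]}
    - {"hand": 0,"xyz": [0.02,-0.037,0],"dr": [0,0,0]}
    - {"hand": 0,"xyz": [0.02,-0.037,0],"dr": [0,0,0]}
    - {"hand": 0,"xyz": [0.02,-0.037,0],"dr": [0,0,0]}
    - {"hand": 0,"xyz": [0,0,0],"dr": [0,0,0]}

```text
clock: 2.1
tool_pos: [0.461, 0.0987, 0.2309]
tool_rot: [-1.57, 0.001, 1.37]
force: [0.9, 0.4, 0.6]
finger_gap: 0.0
```

>>> step_arm:
  series:
    - {"hand": 0,"xyz": [0.026,-0.041,0],"dr": [0,0,0]}
    - {"hand": 0,"xyz": [0,0,-0.05],"dr": [0,0,0]}
    - {"hand": 0,"xyz": [0,0,-0.05],"dr": [0,0,0]}
    - {"hand": 0,"xyz": [0,0,0],"dr": [0,0,0]}

```text
clock: 2.6
tool_pos: [0.4844, 0.0601, 0.1282]
tool_rot: [-1.565, 0.001, 1.373]
force: [-0.8, -0.4, 0.9]
finger_gap: 0.0
```

Run:
```python
from h import *
print(env.read_state()['tool_pos'])
save('wrist','w1'); save('side','s1')
a=cv2.imread('pics/w1.png'); b=cv2.imread('pics/s1.png')[120:300,180:420]
cv2.imwrite('pics/c3.png',np.hstack([cv2.resize(a,(400,300)),cv2.resize(b,(400,300),interpolation=3)]))
```

```text
[0.48439536 0.06012763 0.1281883 ]
```

View pics/c3.png

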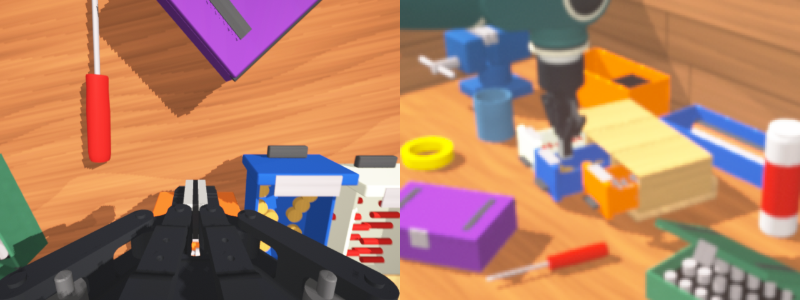

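The wrist view shows the shut fingertips at (198,185) ahead of the orange drawer, with blue to the right at (300,200). I'll check the gripper's width profile against the blue drawer before descending.

Run:
```python
from h import *
f=load('w1'); P=cloud(f); T=np.array([.4844,.0601,.1282]); a=1.373
d=P-T; jx=d[...,0]*np.cos(a)+d[...,1]*np.sin(a); px=d[...,0]*np.sin(a)-d[...,1]*np.cos(a); h=d[...,2]
ok=(f['d']>0)&(f['im'].max(-1)<110)
for lo in range(0,90,10):
    m=ok&(h*1000>=lo)&(h*1000<lo+10)&(abs(jx)<.12)&(abs(px)<.06)
    if m.sum(): print(lo,m.sum(),np.percentile(jx[m],[1,99]).round(3),np.percentile(px[m],[1,99]).round(3))
for n in ('s1','w1'):
    f=load(n);P=cloud(f);hsv=cv2.cvtColor(f['im'],cv2.COLOR_RGB2HSV);H,S,V=[hsv[...,i].astype(int) for i in range(3)]
    C=np.array([.6885,.122]); b=np.deg2rad(-11.3); ux=np.array([np.cos(b),np.sin(b)]); uy=np.array([-ux[1],ux[0]])
    rx=(P[...,:2]-C)@ux; ry=(P[...,:2]-C)@uy; z=P[...,2]
    for c,y0,mm in (('orange',-.102,(H>5)&(H<20)&(S>180)&(V>120)),('blue',0,(H>105)&(H<125)&(S>120)),('white',.102,(S<50)&(V>120))):
        m=(f['d']>0)&mm&(abs(ry-y0)<.05)&(rx>-.24)&(rx<-.08)&(z>.03)&(z<.095)
        if m.sum()>5: print(n,c,m.sum(),'rx',np.percentile(rx[m],[2,10,50]).round(4),'zmax',np.percentile(z[m],98).round(4),'ry',np.percentile(ry[m],[2,98]).round(4))
t=(T[:2]-C); print('tcp',t@ux,t@uy)
```

```text
0 38 [-0.009  0.012] [-0.011 -0.006]
10 398 [-0.012  0.014] [-0.011 -0.006]
20 496 [-0.013  0.014] [-0.011 -0.005]
30 541 [-0.012  0.014] [-0.011  0.011]
40 1834 [-0.026  0.028] [-0.013  0.01 ]
50 7286 [-0.036  0.037] [-0.013  0.009]
60 6282 [-0.043  0.045] [-0.016  0.009]
70 13446 [-0.05   0.052] [-0.017  0.007]
80 17915 [-0.057  0.059] [-0.017  0.001]
s1 orange 398 rx [-0.1384 -0.1373 -0.1339] zmax 0.0815 ry [-0.1491 -0.062 ]
s1 blue 419 rx [-0.1875 -0.1865 -0.1759] zmax 0.0834 ry [-0.0468  0.0429]
s1 white 326 rx [-0.1822 -0.1759 -0.1705] zmax 0.0866 ry [0.0558 0.1469]
w1 orange 1648 rx [-0.1354 -0.1351 -0.1347] zmax 0.0753 ry [-0.1442 -0.0534]
w1 blue 8908 rx [-0.1846 -0.1844 -0.1807] zmax 0.0872 ry [-0.0436  0.0455]
w1 white 7725 rx [-0.1728 -0.1725 -0.1532] zmax 0.0884 ry [0.0584 0.1438]
tcp -0.18801438548075186 -0.10069265540393321
```

>>> step_arm:
  series:
    - {"hand": 0,"xyz": [0,0,-0.035],"dr": [0,0,0]}
    - {"hand": 0,"xyz": [0,0,-0.035],"dr": [0,0,0]}
    - {"hand": 0,"xyz": [0.0196,-0.0039,0],"dr": [0,0,0]}
    - {"hand": 0,"xyz": [0.0147,-0.0029,0],"dr": [0,0,0]}
    - {"hand": 0,"xyz": [0.0098,-0.002,0],"dr": [0,0,0]}
    - {"hand": 0,"xyz": [0.0098,-0.002,0],"dr": [0,0,0]}
    - {"hand": 0,"xyz": [0.0098,-0.002,0],"dr": [0,0,0]}
    - {"hand": 0,"xyz": [0,0,0],"dr": [0,0,0]}

```text
clock: 3.7
tool_pos: [0.5506, 0.0467, 0.0613]
tool_rot: [-1.571, 0.0, 1.373]
force: [0.3, -0.2, -0.2]
finger_gap: -0.0002
```

>>> step_arm:
  series:
    - {"hand": 0,"xyz": [0.0098,-0.002,0],"dr": [0,0,0]}
    - {"hand": 0,"xyz": [0.0049,-0.001,0],"dr": [0,0,0]}
    - {"hand": 0,"xyz": [0,0,0],"dr": [0,0,0]}

```text
clock: 4.08
tool_pos: [0.5651, 0.0438, 0.0612]
tool_rot: [-1.571, 0.0, 1.373]
force: [0.0, 0.2, 0.3]
finger_gap: -0.0001
```

>>> step_arm:
  series:
    - {"hand": 0,"xyz": [0.0029,-0.0006,0],"dr": [0,0,0]}
    - {"hand": 0,"xyz": [0.0029,-0.0006,0],"dr": [0,0,0]}

```text
clock: 4.32
tool_pos: [0.5705, 0.0427, 0.0613]
tool_rot: [-1.571, 0.0, 1.373]
force: [-1.5, 0.4, -0.2]
finger_gap: -0.0002
```

>>> step_arm:
  series:
    - {"hand": 0,"xyz": [0.002,-0.0004,0],"dr": [0,0,0]}
    - {"hand": 0,"xyz": [0,0,0],"dr": [0,0,0]}

```text
clock: 4.58
tool_pos: [0.5728, 0.0422, 0.0614]
tool_rot: [-1.571, -0.0, 1.373]
force: [0.9, 0.5, -0.4]
finger_gap: -0.0004
```

```bash
cat > chk.py <<'E'
import sys
from h import *
n,tag=sys.argv[1:3]
save(n,tag); f=load(tag);P=cloud(f);hsv=cv2.cvtColor(f['im'],cv2.COLOR_RGB2HSV);H,S,V=[hsv[...,i].astype(int) for i in range(3)]
C=np.array([.6885,.122]); b=np.deg2rad(-11.3); ux=np.array([np.cos(b),np.sin(b)]); uy=np.array([-ux[1],ux[0]])
rx=(P[...,:2]-C)@ux; ry=(P[...,:2]-C)@uy; z=P[...,2]
for c,y0,mm in (('orange',-.102,(H>5)&(H<20)&(S>180)&(V>120)),('blue',0,(H>105)&(H<125)&(S>120)),('white',.102,(S<50)&(V>120))):
    m=(f['d']>0)&mm&(abs(ry-y0)<.05)&(rx>-.24)&(rx<-.06)&(z>.03)&(z<.095)
    if m.sum()>5: print(tag,c,m.sum(),'rx',np.percentile(rx[m],[2,10,50]).round(4),'ry',np.percentile(ry[m],[2,98]).round(4))
s=env.read_state(); t=s['tool_pos'][:2]-C; print('tcp',t@ux,t@uy,s['tool_pos'],s['force'].round(1),s['clock'])
E
python3 chk.py side s2
```

```text
s2 orange 188 rx [-0.0899 -0.0889 -0.0867] ry [-0.1505 -0.0835]
s2 blue 662 rx [-0.1873 -0.1862 -0.1381] ry [-0.0472  0.0433]
s2 white 456 rx [-0.1809 -0.1753 -0.1418] ry [0.0586 0.1475]
tcp -0.09791903002560207 -0.10088020694658707 [0.57271208 0.04226225 0.06140413] [0.3 0.2 0.2] 4.625
```

>>> step_arm:
  series:
    - {"hand": 0,"xyz": [0.002,-0.0004,0],"dr": [0,0,0]}
    - {"hand": 0,"xyz": [0,0,0],"dr": [0,0,0]}

```text
clock: 4.88
tool_pos: [0.5742, 0.042, 0.0614]
tool_rot: [-1.57, 0.0, 1.373]
force: [-5.3, 0.2, 3.0]
finger_gap: -0.0003
```

>>> step_arm:
  series:
    - {"hand": 0,"xyz": [0.0015,-0.0003,0],"dr": [0,0,0]}
    - {"hand": 0,"xyz": [0,0,0],"dr": [0,0,0]}

```text
clock: 5.12
tool_pos: [0.5743, 0.042, 0.0613]
tool_rot: [-1.566, 0.0, 1.373]
force: [-22.4, 3.5, 12.6]
finger_gap: -0.0003
```

Orange is against its stop, with the force jumping to 22 N. Next I'll back off, lift and go to blue.

>>> step_arm:
  series:
    - {"hand": 0,"xyz": [-0.025,0.005,0],"dr": [0,0,0]}
    - {"hand": 0,"xyz": [-0.025,0.005,0.03],"dr": [0,0,0]}
    - {"hand": 0,"xyz": [0,0,0.04],"dr": [0,0,0]}
    - {"hand": 0,"xyz": [-0.024,0.039,0],"dr": [0,0,0]}
    - {"hand": 0,"xyz": [-0.024,0.039,0],"dr": [0,0,0]}
    - {"hand": 0,"xyz": [-0.022,0.038,0],"dr": [0,0,0]}
    - {"hand": 0,"xyz": [0,0,0],"dr": [0,0,0]}
    - {"hand": 0,"xyz": [0,0,0],"dr": [0,0,0]}

```text
clock: 6.12
tool_pos: [0.4563, 0.1674, 0.1315]
tool_rot: [-1.571, -0.0, 1.373]
force: [-0.4, 0.1, 1.1]
finger_gap: -0.0002
```

```bash
python3 chk.py side s3; python3 chk.py wrist w3
```

```text
s3 orange 250 rx [-0.0885 -0.0876 -0.0857] ry [-0.1506 -0.0612]
s3 blue 650 rx [-0.1872 -0.1862 -0.1377] ry [-0.0474  0.0434]
s3 white 431 rx [-0.1818 -0.1749 -0.138 ] ry [0.0582 0.1468]
tcp -0.23640300651644797 -0.0012656394825625028 [0.45643175 0.16708115 0.13137004] [-0.2 -0.1 -0.4] 6.175
w3 blue 1783 rx [-0.1864 -0.1861 -0.1857] ry [-0.0428  0.0477]
w3 white 5846 rx [-0.1746 -0.1742 -0.1736] ry [0.0629 0.1491]
tcp -0.2363098988827964 -0.0013830376359054153 [0.45650005 0.16694779 0.13133478] [ 0.3 -0.5  0.4] 6.225
```

>>> step_arm:
  series:
    - {"hand": 0,"xyz": [0,0,-0.035],"dr": [0,0,0]}
    - {"hand": 0,"xyz": [0,0,-0.035],"dr": [0,0,0]}
    - {"hand": 0,"xyz": [0.0196,-0.0039,0],"dr": [0,0,0]}
    - {"hand": 0,"xyz": [0.0147,-0.0029,0],"dr": [0,0,0]}
    - {"hand": 0,"xyz": [0.0098,-0.002,0],"dr": [0,0,0]}
    - {"hand": 0,"xyz": [0.0098,-0.002,0],"dr": [0,0,0]}
    - {"hand": 0,"xyz": [0.0098,-0.002,0],"dr": [0,0,0]}
    - {"hand": 0,"xyz": [0.0098,-0.002,0],"dr": [0,0,0]}

```text
clock: 7.22
tool_pos: [0.5301, 0.1527, 0.0614]
tool_rot: [-1.571, -0.0, 1.373]
force: [-2.6, -0.9, 2.0]
finger_gap: -0.0001
```

>>> step_arm:
  series:
    - {"hand": 0,"xyz": [0.0098,-0.002,0],"dr": [0,0,0]}
    - {"hand": 0,"xyz": [0.0098,-0.002,0],"dr": [0,0,0]}
    - {"hand": 0,"xyz": [0.0098,-0.002,0],"dr": [0,0,0]}
    - {"hand": 0,"xyz": [0.0098,-0.002,0],"dr": [0,0,0]}
    - {"hand": 0,"xyz": [0.0098,-0.002,0],"dr": [0,0,0]}
    - {"hand": 0,"xyz": [0.0049,-0.001,0],"dr": [0,0,0]}
    - {"hand": 0,"xyz": [0.003,-0.0006,0],"dr": [0,0,0]}
    - {"hand": 0,"xyz": [0,0,0],"dr": [0,0,0]}

```text
clock: 8.22
tool_pos: [0.5865, 0.1411, 0.0613]
tool_rot: [-1.571, 0.0, 1.373]
force: [0.6, 0.3, -0.7]
finger_gap: -0.0003
```

>>> step_arm:
  series:
    - {"hand": 0,"xyz": [0.003,-0.0006,0],"dr": [0,0,0]}
    - {"hand": 0,"xyz": [0.002,-0.0004,0],"dr": [0,0,0]}
    - {"hand": 0,"xyz": [0,0,0],"dr": [0,0,0]}

```text
clock: 8.6
tool_pos: [0.5916, 0.1401, 0.0613]
tool_rot: [-1.571, -0.0, 1.373]
force: [0.2, 0.2, 0.2]
finger_gap: -0.0001
```

>>> step_arm:
  series:
    - {"hand": 0,"xyz": [0.002,-0.0004,0],"dr": [0,0,0]}
    - {"hand": 0,"xyz": [0,0,0],"dr": [0,0,0]}

```text
clock: 8.85
tool_pos: [0.5936, 0.1398, 0.0613]
tool_rot: [-1.571, -0.0, 1.373]
force: [-1.3, 0.3, -0.4]
finger_gap: 0.0001
```

>>> step_arm:
  series:
    - {"hand": 0,"xyz": [0.0015,-0.0003,0],"dr": [0,0,0]}
    - {"hand": 0,"xyz": [0,0,0],"dr": [0,0,0]}

```text
clock: 9.1
tool_pos: [0.5939, 0.1397, 0.0614]
tool_rot: [-1.568, 0.0, 1.373]
force: [-14.6, 1.6, 8.1]
finger_gap: 0.0001
```

Blue is home against its stop at 14.6 N. I'll retract and go to the lid.

>>> step_arm:
  series:
    - {"hand": 0,"xyz": [-0.025,0.005,0],"dr": [0,0,0]}
    - {"hand": 0,"xyz": [-0.025,0.005,0.02],"dr": [0,0,0]}
    - {"hand": 0,"xyz": [0,0,0.06],"dr": [0,0,0]}
    - {"hand": 0,"xyz": [0,0,0.06],"dr": [0,0,0]}
    - {"hand": 0,"xyz": [-0.005,-0.048,0],"dr": [0,0,0]}
    - {"hand": 0,"xyz": [-0.005,-0.048,0],"dr": [0,0,0]}
    - {"hand": 0,"xyz": [-0.005,-0.048,0],"dr": [0,0,0]}
    - {"hand": 0,"xyz": [-0.005,-0.048,0],"dr": [0,0,0]}

```text
clock: 10.1
tool_pos: [0.5247, -0.044, 0.2016]
tool_rot: [-1.572, -0.0, 1.373]
force: [1.0, 0.7, -0.9]
finger_gap: -0.0
```

>>> step_arm:
  series:
    - {"hand": 0,"xyz": [-0.005,-0.048,0],"dr": [0,0,0]}
    - {"hand": 0,"xyz": [-0.005,-0.048,0],"dr": [0,0,0]}
    - {"hand": 0,"xyz": [-0.005,-0.048,0],"dr": [0,0,0]}
    - {"hand": 0,"xyz": [-0.005,-0.048,0],"dr": [0,0,0]}
    - {"hand": 0,"xyz": [-0.005,-0.048,0],"dr": [0,0,0]}
    - {"hand": 0,"xyz": [0,0,0],"dr": [0,0,0]}
    - {"hand": 0,"xyz": [0,0,0],"dr": [0,0,0]}

```text
clock: 10.98
tool_pos: [0.4999, -0.2824, 0.2012]
tool_rot: [-1.571, -0.0, 1.372]
force: [0.7, 0.2, -0.6]
finger_gap: 0.0
```

```bash
python3 chk.py side s4
cat > lid.py <<'E'
import sys
from h import *
n,tag=sys.argv[1:3]
save(n,tag); f=load(tag);P=cloud(f);hsv=cv2.cvtColor(f['im'],cv2.COLOR_RGB2HSV);H,S=[hsv[...,i].astype(int) for i in range(2)]
z=P[...,2]; c=np.array([.519,-.2806]); a=np.deg2rad(3.8); ux=np.array([np.cos(a),np.sin(a)]); uy=np.array([-ux[1],ux[0]])
cx=(P[...,:2]-c)@ux; cy=(P[...,:2]-c)@uy
g=(f['d']>0)&(H>62)&(H<85)&(S>80)&(z>.006)&(z<.18)&(abs(cx)<.1)&(abs(cy)<.13)
q=P[g&(z>.054)]
for _ in range(5):
    nrm=np.linalg.svd(q-q.mean(0),full_matrices=False)[2][2]; nrm*=np.sign(nrm[2]); q=q[abs((q-q.mean(0))@nrm)<.005]
print(tag,'lid tilt',np.arccos(nrm[2]),nrm,'c',q.mean(0),len(q))
m=g&(abs((P-q.mean(0))@nrm)<.005)
print('lid cx',np.percentile(cx[m],[.5,99.5]),'cy',np.percentile(cy[m],[.5,99.5]),'z',np.percentile(z[m],[.5,99.5]))
r=cv2.minAreaRect(P[g][:,:2].astype(np.float32)); print('footprint',r)
s=env.read_state(); t=s['tool_pos'][:2]-c; print('tcp case',t@ux,t@uy,s['tool_pos'],s['force'].round(1),s['clock'])
E
python3 lid.py wrist w4; python3 lid.py scene sc4
```

```text
s4 orange 87 rx [-0.0881 -0.0868 -0.0841] ry [-0.1498 -0.0564]
s4 blue 164 rx [-0.0887 -0.088  -0.0862] ry [-0.0419  0.0375]
s4 white 701 rx [-0.1781 -0.1746 -0.1424] ry [0.0551 0.1468]
tcp -0.10561791633626949 -0.43300585978362705 [ 0.50008369 -0.28191647  0.20138959] [0.2 0.5 0.6] 11.025
w4 lid tilt 0.5207571778942447 [0.49653693 0.03153152 0.8674427 ] c [ 0.51013902 -0.27474849  0.10811287] 26787
lid cx [-0.05053281  0.06993761] cy [-0.09740632  0.09751256] z [0.06286483 0.13107319]
footprint ((0.5194642543792725, -0.28093332052230835), (0.14353927969932556, 0.19999822974205017), 3.639474868774414)
tcp case -0.01889477763808023 0.00015112099153284653 [ 0.50013675 -0.28170144  0.20140131] [-0.2 -0.2  0.9] 11.075
sc4 lid tilt 0.5264911030832883 [0.50155581 0.03083457 0.86457562] c [ 0.53366108 -0.28374243  0.09573659] 3977
lid cx [-0.04631426  0.07366707] cy [-0.09812798  0.09759959] z [0.05957151 0.13184813]
footprint ((0.5208545327186584, -0.2802380323410034), (0.1469181329011917, 0.19896885752677917), 3.3878605365753174)
tcp case -0.01885184986495118 0.00024094641886373723 [ 0.50017363 -0.28160897  0.20147014] [-0.5 -0.7 -0.2] 11.125
```

>>> step_arm:
  series:
    - {"hand": 0,"xyz": [0,0,-0.04],"dr": [0,0,0]}
    - {"hand": 0,"xyz": [0,0,-0.03],"dr": [0,0,0]}
    - {"hand": 0,"xyz": [0,0,0],"dr": [0,0,0]}
    - {"hand": 0,"xyz": [-0.0045,0,-0.008],"dr": [0,0,0]}
    - {"hand": 0,"xyz": [-0.004,0,-0.008],"dr": [0,0,0]}
    - {"hand": 0,"xyz": [-0.0035,0,-0.008],"dr": [0,0,0]}

```text
clock: 11.88
tool_pos: [0.4878, -0.2827, 0.1076]
tool_rot: [-1.572, 0.0, 1.373]
force: [0.0, -0.6, 1.2]
finger_gap: 0.0002
```

>>> step_arm:
  series:
    - {"hand": 0,"xyz": [-0.003,0,-0.008],"dr": [0,0,0]}
    - {"hand": 0,"xyz": [-0.0025,0,-0.008],"dr": [0,0,0]}
    - {"hand": 0,"xyz": [-0.002,0,-0.008],"dr": [0,0,0]}
    - {"hand": 0,"xyz": [-0.001,0,-0.008],"dr": [0,0,0]}
    - {"hand": 0,"xyz": [-0.0005,0,-0.006],"dr": [0,0,0]}
    - {"hand": 0,"xyz": [0,0,0],"dr": [0,0,0]}

```text
clock: 12.62
tool_pos: [0.4788, -0.2824, 0.0687]
tool_rot: [-1.57, -0.0, 1.373]
force: [0.6, 0.2, 0.0]
finger_gap: 0.0
```

>>> step_arm:
  series:
    - {"hand": 0,"xyz": [0,0,-0.003],"dr": [0,0,0]}
    - {"hand": 0,"xyz": [0,0,-0.002],"dr": [0,0,0]}

```text
clock: 12.88
tool_pos: [0.479, -0.2826, 0.0643]
tool_rot: [-1.571, 0.0, 1.373]
force: [-0.7, 0.5, 1.2]
finger_gap: -0.0003
```

>>> step_arm:
  series:
    - {"hand": 0,"xyz": [0,0,-0.0015],"dr": [0,0,0]}
    - {"hand": 0,"xyz": [0,0,0],"dr": [0,0,0]}

```text
clock: 13.12
tool_pos: [0.479, -0.2825, 0.0627]
tool_rot: [-1.571, -0.0, 1.373]
force: [0.3, -0.7, -0.4]
finger_gap: -0.0003
```

>>> step_arm:
  series:
    - {"hand": 0,"xyz": [0,0,-0.0015],"dr": [0,0,0]}
    - {"hand": 0,"xyz": [0,0,0],"dr": [0,0,0]}

```text
clock: 13.38
tool_pos: [0.479, -0.2825, 0.0619]
tool_rot: [-1.571, 0.0, 1.373]
force: [-3.8, 2.6, 7.3]
finger_gap: -0.0002
```

>>> step_arm:
  series:
    - {"hand": 0,"xyz": [0,0,-0.001],"dr": [0,0,0]}
    - {"hand": 0,"xyz": [0,0,0],"dr": [0,0,0]}

```text
clock: 13.62
tool_pos: [0.4791, -0.2826, 0.0619]
tool_rot: [-1.571, 0.0, 1.373]
force: [-8.7, 4.7, 17.1]
finger_gap: 0.0002
```

>>> step_arm:
  series:
    - {"hand": 0,"xyz": [0,0,0.03],"dr": [0,0,0]}
    - {"hand": 0,"xyz": [0,0,0.05],"dr": [0,0,0]}
    - {"hand": 0,"xyz": [0,0,0.06],"dr": [0,0,0]}
    - {"hand": 0,"xyz": [0,0,0.05],"dr": [0,0,0]}
    - {"hand": 0,"xyz": [0,0,0],"dr": [0,0,0]}
    - {"hand": 0,"xyz": [0,0,0],"dr": [0,0,0]}

```text
clock: 14.38
tool_pos: [0.4788, -0.2824, 0.2496]
tool_rot: [-1.57, -0.0, 1.373]
force: [0.1, -1.9, -0.8]
finger_gap: 0.0001
```

```bash
python3 lid.py wrist w5; python3 lid.py scene sc5; python3 chk.py side s5
python3 - <<'E'
import cv2,numpy as np
a=cv2.imread('pics/sc5.png'); b=cv2.imread('pics/s5.png')
cv2.imwrite('pics/c5.png',np.hstack([cv2.resize(a[130:370,50:530],(400,200),interpolation=2),cv2.resize(b[150:370,150:590],(400,200),interpolation=2)]).repeat(1,0))
E
```

```text
w5 lid tilt 0.0016474935128326757 [ 7.25874604e-04 -1.47896534e-03  9.99998643e-01] c [ 0.50529244 -0.276675    0.06080231] 22353
lid cx [-0.07334992  0.06483545] cy [-0.09780537  0.0979735 ] z [0.05878402 0.06267754]
footprint ((0.515290379524231, -0.28080102801322937), (0.14030759036540985, 0.19813331961631775), 3.613675117492676)
tcp case -0.04034632916065833 0.0009743250453625183 [ 0.4786778  -0.28230173  0.24891708] [-0.3  0.  -0.7] 14.425
sc5 lid tilt 0.004088235747287809 [ 0.00382866 -0.0014335   0.99999164] c [ 0.52284125 -0.28433634  0.06274957] 3131
lid cx [-0.06969175  0.06918134] cy [-0.09807271  0.09729261] z [0.05811723 0.06713962]
footprint ((0.5189453959465027, -0.2803158760070801), (0.14306950569152832, 0.19861964881420135), 3.60414457321167)
tcp case -0.04040216835843419 0.0009893397602871773 [ 0.47862109 -0.28229044  0.24876475] [ 0.2 -0.5  0.3] 14.475
s5 orange 97 rx [-0.0884 -0.0873 -0.085 ] ry [-0.1506 -0.0618]
s5 blue 168 rx [-0.0886 -0.0876 -0.0861] ry [-0.0417  0.039 ]
s5 white 689 rx [-0.1791 -0.1748 -0.1457] ry [0.0553 0.1463]
tcp -0.12657822352554401 -0.43758096161218124 [ 0.47863324 -0.28229579  0.24880548] [ 0.4  0.  -0.3] 14.525
```

View pics/c5.png

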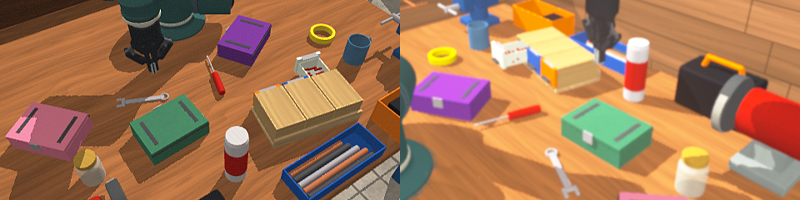

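The picture shows the green lid flat (170,130 in the left half), orange and blue flush, and white still out (312,65). The loose items look to be where they were, so I'll hand in.

```bash
python3 -c "
from station import env
print(env.close_job())"
```

```text
the job is handed in; nothing more can be done
None
```

The orange and blue drawers are pushed home, the green socket case's lid is shut, and the job was handed in at about 14.5 s of the 58 s limit. I did them in the order asked, with shut fingertips.

- **Orange drawer:** it met its stop at about 22 N. Its face last measured about 87–88 mm in front of the rack centre, against 87 mm for a shut drawer.
- **Blue drawer:** it met its stop at about 15 N. Its face also measured about 88 mm.
- **White drawer:** it reads 175 mm both before and after, so it did not move.
- **Green lid:** I pressed it with about 17 N. It now measures under 0.005 rad open, with its top at about 61–63 mm against the 62 mm expected.
- **Case position:** the scene camera puts its centre within about 2 mm of the first reading. The wrist camera puts it about 4 mm lower in x than before. With the lid shut, its view of the case's far edge is cut short, so I trust the scene camera here.
- **Other items:** in the last picture they look to be where they stood. I judged that by eye and did not measure each one.

The gripper was clear of everything at hand-in, and no check failed.

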